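Take up a drum brake through its adjuster slot

TASK

Take up the drum brake lying on the bench: swing the dust cover off the adjuster slot and, with the flat-bladed brake spoon from the tool block, click the star wheel under it tooth by tooth outwards (the way of the raised arrow) until the wear pointer on the cam shaft stands at the long index rib on the drum's lip, and not a tooth past it. Then swing the cover back fully shut over the slot and stand the spoon fully home in a hole of the tool block; leave the other tools and things on the bench, and the pointer itself, alone.

Things in the scene. Friction and masses are not known exactly. Their poses are not given: they have to be found in the camera images.
- brake: Drum brake lying with its grey back plate up; heavy, does not shift. Dark finned drum 224 mm across; origin under its centre, z up, +x from the centre to the adjuster slot. Plate top at z = 72 mm, drum lip round it to z = 74 mm (radius 90 to 108 mm). A raised arrow at (70, 24) mm points to +x. Small bolts and clips at (-10, +-66) and (-30, +-36), under z = 80 mm.
- hub (a point): Top of the hub and axle stub at the brake's centre: 48 mm across, up to 20 mm above the plate.
- lever (a point): Top of the outer end of the flat steel cam lever, brake (-50, -70) mm; the lever runs from there to the cam shaft at (-50, 0), 14 mm wide, all under z = 90 mm. A spring joins it to a cable stop at (10, -70), also under z = 90 mm.
- slot (a point): Centre of the adjuster slot on the top face of the back plate, brake (70, 0, 72) mm, with the brake's axes. The slot is 40 mm long (x from -20 to +20 mm here) and 14 mm wide (y), through a 3 mm plate: too narrow for the fingers.
- star_axle (a point): Centre of the steel star wheel, 30 mm under the slot's centre, with the brake's axes (they do not turn with the wheel). Wheel axis along y; tooth tips at radius 26.5 mm (3.5 mm below the plate's top), hub radius 16.5 mm, 11 mm wide along y, 10 teeth 5 mm thick.
- star (a joint): Turn of the wheel, rad. Plus takes up: teeth in the slot move to brake +x. 0 = pointer at the rib. A tooth is 0.628; a click spring holds it at whole teeth (0, -0.628 ..), then one tooth stands up under the slot's middle, gap centres 7 mm to its -x and +x. Starts 2 to 4 teeth short. Turning takes 2 to 4 N at the blade; past half a tooth it snaps to the next click, short of that it falls back.
- pointer: Flat dark wear pointer, 38 mm long, origin on the cam shaft at brake (-50, 0, 87.5) mm; points along its own -x. It turns by a quarter of the wheel's turn about z: 9 degrees a tooth. Set when it points along brake -x, at the long steel index rib (16 by 3 mm) on the lip; short dark ribs beside it are one tooth apart. Top at z = 90 mm. Driven by the wheel: to be read, not pushed.
- cover_pivot (a point): Pivot of the dust cover, on the top face of the back plate at brake (32, 0, 72) mm; vertical axis. Its screw head stands 9 mm above the plate.
- cover (a joint): Swing of the dust cover, rad, counter-clockwise from above. 0 = shut (hard stop), along brake +x over the slot; starts at 0 to 0.12. From 1.0 on it is clear of the slot; stop at 1.75. Stays where left, turns with about 0.5 N at the fin. Aluminium strip 24 mm wide, reaching 70 mm from the pivot, its top 5 mm above the plate.
- fin (a point): Top of the middle of the cover's upturned thumb fin, 59 mm from the pivot; its x runs from the pivot outwards along the cover. The fin is 18 mm long (x), 4 mm thick and stands 15 mm above the cover; its top is 20 mm above the plate. Push it sideways.
- spoon: Brake spoon, 150 mm long, standing in the tool block. Origin at the blade's tip (lower end), z up to the handle. Flat steel blade 4 mm thick (x), 9 mm wide (y) up to 45 mm, round 8 mm shank to 75 mm, shoulder 22 by 26 mm to 80 mm, flat-sided wooden handle 20 mm (x) by 24 mm (y) to 150 mm, the only flat-sided one in the block. 60 to 130 g. Grip the handle across x.
- block: Wooden tool block, fixed, 64 mm (x) by 216 mm (y), 80 mm high; origin under its centre, z up. Four square through holes along y at -75, -25, 25 and 75 mm, 16 mm wide with a 2 mm chamfer. Each tool hangs in a hole with its shoulder on the block's top; the spoon's tip is then 5 mm above the bench. Each tool may stand turned a little in its hole.
- awl: A bystander: leave it where it is. Awl in the tool block, round pear-shaped handle 34 mm across, its top 144 mm above the bench. Origin at its tip, 5 mm above the bench.
- file: A bystander: leave it where it is. Round file in the tool block, straight round handle 26 mm across, its top 164 mm above the bench. Origin at its tip.
- burnisher: A bystander: leave it where it is. Burnisher in the tool block, round waisted handle 29 mm across, its top 152 mm above the bench. Origin at its tip.
- flask: A bystander: leave it where it is. Brown glass bottle, 58 mm across, 175 mm tall. Origin under its centre.
- paint_jar: A bystander: leave it where it is. White lidded jar, 52 mm across, 65 mm tall. Origin under its centre.
- mug: A bystander: leave it where it is. White mug, 76 mm across, 90 mm tall. Origin under its centre.
- wire_spool: A bystander: leave it where it is. Spool of copper wire with black flanges, 70 mm across, 56 mm tall. Origin under its centre.
- hammer: A bystander: leave it where it is. Small hammer lying down, 220 mm long. Origin under its middle, x towards the head.
- spanner: A bystander: leave it where it is. Steel spanner lying flat, 160 mm long. Origin under its middle, x along it.
- glue: A bystander: leave it where it is. White glue bottle, 48 mm across, 120 mm tall. Origin under its centre.

How it is judged:
On the way, in this order (a step that is already met when the one before it is completed fails the run):
1. the dust cover is swung clear of the slot (value of joint cover above 1 rad), for 0.1 s.
2. the star wheel has been clicked round until the pointer stands at the index rib (value of joint star between -0.2 and 0.2 rad), for 0.2 s.
At the end, for the whole second after the job is handed in: The star wheel stands within 0.2 rad (a third of a tooth) of 0, so the pointer is at the index rib; the dust cover is shut to within 0.08 rad; the spoon stands at rest in a hole of the tool block, its tip less than 9 mm above the bench, tilted less than 0.15 rad (all of step 2 and value of joint cover below 0.08 rad and z of spoon in the frame of block below 0.009 m and x of spoon in the frame of block between -0.012 and 0.012 m and y of spoon in the frame of block between -0.087 and 0.087 m and angle between spoon's own z axis and vertical below 0.15 rad and linear speed of spoon below 0.02 m/s); the robot touches nothing.
It fails at once if the star wheel is taken up past the mark by most of a tooth (0.45 rad) (value of joint star above 0.45 rad).
It fails at once if the wear pointer is pushed (over 1 N) (contact force between pointer and anything else above 1 N).
It fails at once if another tool in the block, or a thing on the bench, is moved by more than 30 mm (distance of any of flask, paint_jar, mug, wire_spool, hammer, spanner, glue, awl, file, burnisher from where it was at the start of the episode above 0.03 m).
It also fails if it takes over 67 s, if anything falls off the work surface, if the arm or the gripper's body presses on something with over 40 N, if the wrist force passes 120 N, or if a joint passes its speed limit or range.

ROBOT

A 6-joint arm with a two-finger parallel gripper is mounted at the origin on the work surface. World frame = base frame: x ahead of the robot, y to its left, z up, the work surface at z = 0. Lengths are in m, angles in rad, forces in N, time in s.
With the tool pointing down it reaches from about 0.375 to 0.9 m from the base axis. Payload 3.1 kg.
Tool frame: the origin (TCP) lies midway between the tips of the shut fingers; the grasp point (between the pads) lies robot.grip_depth behind it (robot.grip_depth is the distance from the TCP to the grasp point, in m); z points along the fingers, y is the line along which they close (so a half turn about z gives the same grasp; the last joint's range is limited). The gripper opens to 87 mm and grips with 3 to 60 N. Pads are 19 mm wide; open, the fingers measure 117 mm over their backs; the gripper's body (75 mm by 190 mm) begins 51 mm behind the grasp point.
Start: joints at [1.012, 0.527, 1.433, -0, 1.181, -0.178], TCP at [0.232, 0.58, 0.223] pointing down, gripper open.
Joint ranges: [-3.08, 3.08], [-0.75, 2.2], [0.22, 2.44], [-1.43, 4.57], [0, 2.65], [-2.85, 2.85]. Speed limits (rad/s): [2.79, 2.79, 3.14, 3.14, 3.14, 3.14].

INTERFACE

Orientations are given as a unit quaternion [x, y, z, w].
In Python, from rig import robot gives the robot as it stands.
- The arm moves only by the shell command python3 nudge.py 'ROWS' [OPENING] [FORCE]. ROWS is a JSON list of rows, 1 to 20 of them, each of 4 numbers: dx, dy, dz in m, then a turn about the tool's z in rad; each row shifts and turns the commanded pose from where the row before left it, along the tool's axes as they then stand; what a row does not reach is not made up. A row lasts 1/12 s, in which the tool goes at most 0.0417 m and 0.125 rad, less where a joint would pass 70% of its speed; a pose out of reach is approached as far as the arm can. OPENING is the finger opening in m, set as the command begins (- or left out keeps the last). The fingers move at their own pace and stop on an object; FORCE is the grip in N (left out, the last holds). Time passes only in rows, so rows that do not move let the fingers close. It prints the time, the measured TCP pose, the force, the opening and the grip force at its end.
- robot.get_obs(): the state, without advancing time (a new reading comes with each control period).
- robot.camera(name): name is "scene" or "top" or "wrist"; returns a dict with "img" (400x640x3 uint8, red, green, blue), "fx", "fy", "cx", "cy" (pixels), "k1" (the pictures are not rectified: a ray, as slopes to the right and down, at radius r is drawn at 1 + k1 r^2 times it, then the intrinsics apply), "xyz" and "attitude" of the camera in the world. Camera axes: x right, y down, z forward; pixel columns grow to the right and rows downward; lengths in m; the calibration is good to about 2 mm. A picture is of the moment at which its call begins. There is no depth.
- robot.hand_in(): hands the job in; it is judged then, once.
The state is a dict: "time": time; "q": joint angles; "joint_velocities": joint speeds; "joint_torque": joint torques, N m; "position": TCP position; "tool_rot": TCP orientation; "ft_force": force on the tool from outside, world axes, zero at the start; "moment": the same for the moment, N m; "grip_width": finger opening in m; "grip_force": force on a finger pad.
Only numpy, scipy, OpenCV 4.12 (cv2) and the standard library are available. Lean on these libraries where they do the work, as an engineer would, in place of code of your own. Each camera call takes 0.05 s, during which the arm holds its last target. There are 200 camera calls.

## Working session

There is one attempt and no reset: what is moved stays moved. The work goes in short steps, Python scripts to look and compute and a shell command to move; the robot and the scene stay as the last step left them, time stands still between calls to the robot, and variables do not carry over. Pictures are saved under pics/ and viewed, at most 10 in all, crops included, and the job is handed in when it is done.

```bash
ls; mkdir -p pics
cat > h.py <<'E'
import numpy as np, cv2, json
from rig import robot
from scipy.spatial.transform import Rotation as R
def shot(name,fn):
    c=robot.camera(name); cv2.imwrite('pics/%s.png'%fn,c['img'][:,:,::-1])
    d={k:(np.array(v).tolist() if not np.isscalar(v) else v) for k,v in c.items() if k!='img'}
    json.dump(d,open('pics/%s.json'%fn,'w')); return c
def cal(fn): return json.load(open('pics/%s.json'%fn))
def ray(fn,u,v):
    c=cal(fn); x=np.array([(u-c['cx'])/c['fx'],(v-c['cy'])/c['fy']]); p=x.copy()
    for _ in range(20): p=x/(1+c['k1']*(p@p))
    a=np.array(c['attitude']); M=R.from_quat(a).as_matrix() if a.size==4 else a.reshape(3,3)
    return np.array(c['xyz']), M@np.array([p[0],p[1],1])
def atz(fn,u,v,z):
    o,d=ray(fn,u,v); return o+d*(z-o[2])/d[2]
def tri(*obs):
    A=np.zeros((3,3));b=np.zeros(3);L=[]
    for fn,u,v in obs:
        o,d=ray(fn,u,v); d=d/np.linalg.norm(d);P=np.eye(3)-np.outer(d,d);A+=P;b+=P@o;L.append((o,P))
    X=np.linalg.solve(A,b); return X,[float(np.linalg.norm(P@(X-o))) for o,P in L]
def proj(fn,X):
    c=cal(fn);a=np.array(c['attitude']);M=R.from_quat(a).as_matrix() if a.size==4 else a.reshape(3,3)
    p=M.T@(np.array(X)-np.array(c['xyz'])); p=p[:2]/p[2]; p=p*(1+c['k1']*(p@p))
    return np.array([c['cx']+c['fx']*p[0],c['cy']+c['fy']*p[1]])
def crop(fn,x0,y0,w,h,s,out):
    im=cv2.imread('pics/%s.png'%fn)[y0:y0+h,x0:x0+w]; cv2.imwrite('pics/%s.png'%out,cv2.resize(im,None,fx=s,fy=s,interpolation=cv2.INTER_CUBIC))
E
python3 - <<'E'
from h import *
a=shot('scene','s0');b=shot('top','t0');
print(cal('s0'),cal('t0'));print(robot.get_obs(),robot.grip_depth)
im=np.vstack([a['img'],b['img']])[:,:,::-1]
cv2.imwrite('pics/both.png',cv2.resize(im,(480,600),interpolation=cv2.INTER_AREA))
E
```

```text
nudge.py
pics
rig.py
{'fx': 499.70469434006503, 'fy': 499.70469434006503, 'cx': 321.40501464025033, 'cy': 196.73873496285236, 'k1': 0.03592093825807395, 'xyz': [1.2081720542042333, 0.9326049811127749, 1.094726767793801], 'attitude': [0.28035413409803506, 0.8707087278840409, -0.3874199108999601, -0.11477666713650173]} {'fx': 462.3840004962547, 'fy': 462.3840004962547, 'cx': 321.6790011624454, 'cy': 201.00394851292805, 'k1': -0.0022429760138876274, 'xyz': [0.4386713776233878, 0.006371223144206163, 1.5010928880635164], 'attitude': [0.7082208678557277, -0.7041497278812295, 0.03262828620779035, -0.03913768002338635]}
{'time': 0.1, 'q': array([ 1.01151051e+00,  5.28387075e-01,  1.43374911e+00,  2.72059990e-06,
        1.18139965e+00, -1.78507668e-01]), 'joint_velocities': array([-5.57578566e-04, -2.75814984e-03, -4.47447808e-03, -7.82074424e-05,
       -1.66107739e-04, -1.64419634e-04]), 'joint_torque': array([ 3.01586169e-04, -4.40986347e+01, -1.77150518e+01,  6.34845207e-02,
        5.33581933e-02, -2.93758865e-05]), 'position': array([0.23190489, 0.57968776, 0.22166893]), 'tool_rot': array([ 1.89241374e-01,  9.81930119e-01, -9.05775637e-04, -3.51516554e-04]), 'ft_force': array([-0.60439413,  0.54640137, -0.71081707]), 'moment': array([-0.02050625, -0.01402161, -0.00905027]), 'grip_force': 0.0, 'grip_width': 0.0875321727105011} 0.0187
```

View pics/t0.png

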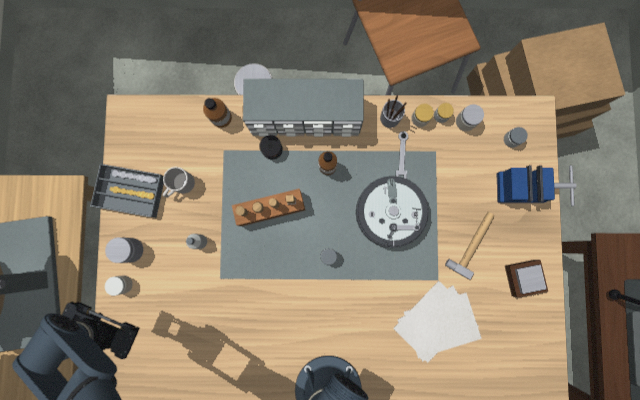

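View pics/s0.png

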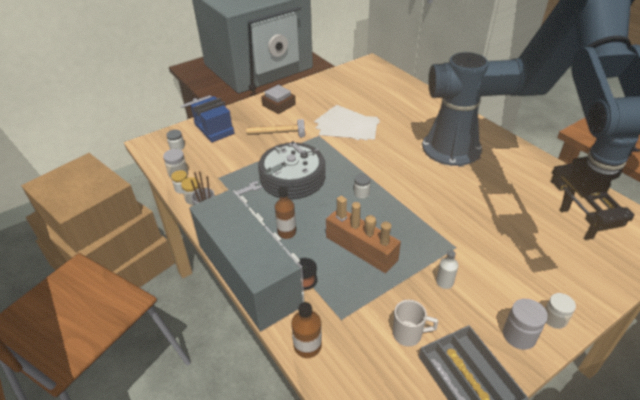

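Run:
```python
from h import *
t=cv2.imread('pics/t0.png');s=cv2.imread('pics/s0.png')
f=lambda im,x,y,w=96,h=72:cv2.resize(im[y:y+h,x:x+w],(400,300),interpolation=cv2.INTER_CUBIC)
cv2.imwrite('pics/c0.png',np.vstack([np.hstack([f(t,346,174),f(t,224,174)]),np.hstack([f(s,244,132),f(s,316,196)])]))
print(atz('t0',394,212,.074),atz('t0',270,207,.08))
```

```text
[ 0.55106328 -0.20377229  0.074     ] [0.56396535 0.17942299 0.08      ]
```

View pics/c0.png

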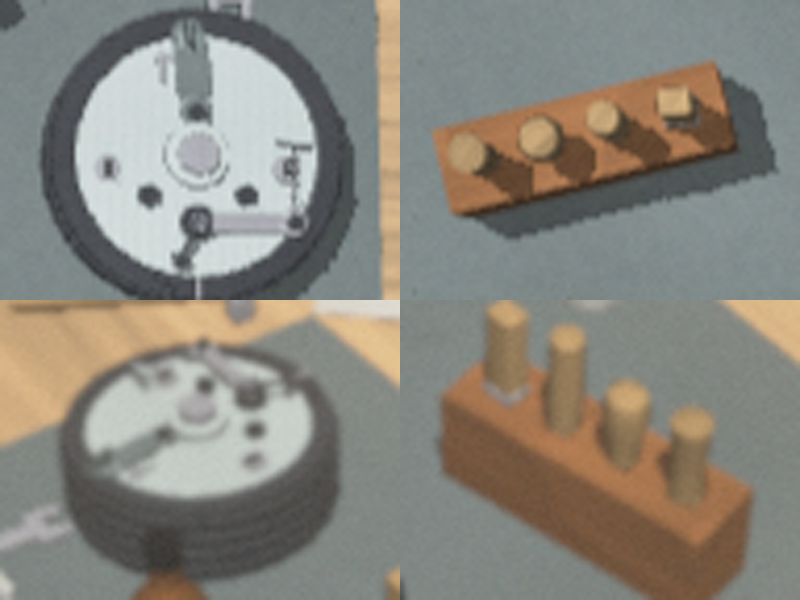

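```bash
cat >> h.py <<'E'
def need(X,yawdir=None):
    """tool-frame shift to TCP target X; turn to bring tool y along world dir yawdir (either sign)"""
    o=robot.get_obs();M=R.from_quat(o['tool_rot']).as_matrix()
    t=0
    if yawdir is not None:
        d=M.T@np.array([*yawdir,0]); t=np.arctan2(-d[0],d[1]); t=(t+np.pi/2)%np.pi-np.pi/2
    M2=M@R.from_rotvec([0,0,t]).as_matrix()
    print('turn',round(t,3),'shift after turn',(M2.T@(np.array(X)-o['position'])).round(4),'rows',np.round(np.linalg.norm(np.array(X)-o['position'])/.04,1),'tilt',M[:,2].round(4),'q6',round(o['q'][5],2),'t',o['time'])
E
python3 - <<'E'
from h import *
shot('wrist','w0');c=cal('w0');o=robot.get_obs();M=R.from_quat(o['tool_rot']).as_matrix()
print(c['fx'],c['cx'],c['cy'],c['k1'],M.T@(np.array(c['xyz'])-o['position']));print((M.T@R.from_quat(c['attitude']).as_matrix()).round(3))
# brake features in t0 from crop
g=lambda u,v:(346+u/4.1667,174+v/4.1667)
for n,p,z in [('hub',(200,153),.092),('pivot',(196,110),.081),('shaft',(198,222),.09),('rib',(197,285),.074),('fin',(188,40),.092),('ptrtip',(183,264),.09)]:
    print(n,atz('t0',*g(*p),z).round(4))
g2=lambda u,v:(224+(u-400)/4.1667,174+v/4.1667)
print('spoon top',atz('t0',*g2(674,103),.155))
f2=lambda u,v:(316+(u-400)/4.1667,196+(v-300)/4.1667)
X=tri(('t0',*g2(674,103)),('s0',*f2(507,311)));print(X)
need([.55,-.12,.33],[1,0])
E
```

```text
312.50067106162635 318.756330370163 200.57686011730505 -0.06357068313699138 [ 0.08262913  0.00158533 -0.16193143]
[[ 0.    -0.954 -0.301]
 [ 1.     0.001 -0.001]
 [ 0.001 -0.301  0.954]]
hub [ 0.5536 -0.2012  0.092 ]
pivot [ 0.5864 -0.2001  0.081 ]
shaft [ 0.5031 -0.1995  0.09  ]
rib [ 0.4574 -0.2007  0.074 ]
fin [ 0.6371 -0.1931  0.092 ]
ptrtip [ 0.4724 -0.1883  0.09  ]
spoon top [0.58201771 0.11276602 0.155     ]
(array([0.58175876, 0.11409797, 0.14820469]), [0.001263149835266989, 0.001263149835267046])
turn 1.19 shift after turn [-0.6999  0.3179 -0.1075] rows 19.4 tilt [-9.0e-04 -1.4e-03 -1.0e+00] q6 -0.18 t 0.15
```

```bash
python3 nudge.py '[[0,0,-0.01,0.119],[0,0,-0.01,0.119],[0,0,-0.01,0.119],[0,0,0,0.119],[0,0,0,0.119],[0,0,0,0.119],[0,0,0,0.119],[0,0,0,0.119],[0,0,0,0.119],[0,0,0,0.119]]' 0.0 10
python3 nudge.py '[[-0.034,0.0206,0,0],[-0.034,0.0206,0,0],[-0.034,0.0206,0,0],[-0.034,0.0206,0,0],[-0.034,0.0206,0,0],[-0.034,0.0206,0,0],[-0.034,0.0206,0,0],[-0.034,0.0206,0,0],[-0.034,0.0206,0,0],[-0.034,0.0206,0,0],[-0.034,0.0206,0,0],[-0.034,0.0206,0,0],[-0.034,0.0206,0,0],[-0.034,0.0206,0,0],[-0.034,0.0206,0,0],[-0.03,0.019,0,0],[0,0,0,0],[0,0,0,0]]'
python3 -c "
from h import *
shot('wrist','w1'); need([.56,-.27,.22],[1,0])"
```

```text
time: 0.98
position: [0.2321, 0.58, 0.2521]
tool_rot: [0.709, 0.705, -0.0, 0.0]
ft_force: [-0.4, 0.1, 0.2]
grip_width: 0.0283
grip_force: 0.0
time: 2.48
position: [0.5609, 0.0384, 0.252]
tool_rot: [0.708, 0.706, -0.0, -0.0]
ft_force: [-0.9, 0.8, -0.7]
grip_width: 0.0005
grip_force: 0.0
turn -0.002 shift after turn [-3.098e-01  3.000e-04  3.170e-02] rows 7.8 tilt [-1.8e-03  8.0e-04 -1.0e+00] q6 -0.13 t 2.5333
```

```bash
python3 nudge.py '[[-0.038,0,0.004,0],[-0.038,0,0.004,0],[-0.038,0,0.004,0],[-0.039,0,0.004,0],[-0.039,0,0.004,0],[-0.039,0,0.004,0],[-0.039,0,0.004,0],[-0.039,0,0.004,0],[0,0,0,0],[0,0,0,0]]'
python3 -c "
from h import *
shot('wrist','w2');
a=cv2.imread('pics/w1.png');b=cv2.imread('pics/w2.png')
print(proj('w1',[.582,.114,.155]),proj('w2',[.554,-.201,.092]),proj('w2',[.62,-.2,.072]))
crop('w2',160,0,320,240,2.5,'c2')
crop('w1',160,0,320,240,2.5,'c1')"
```

```text
time: 3.37
position: [0.5597, -0.2689, 0.2199]
tool_rot: [0.708, 0.707, 0.0, -0.001]
ft_force: [0.0, 0.9, -1.0]
grip_width: 0.0003
grip_force: 0.0
[343.48360287 113.86893143] [311.37060162 121.65531205] [380.08661459 119.51234227]
```

View pics/c2.png

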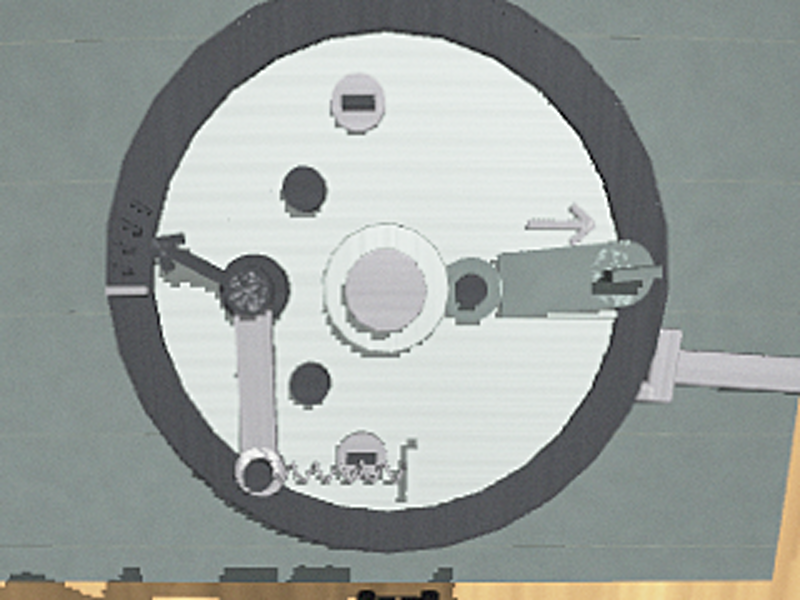

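View pics/c1.png

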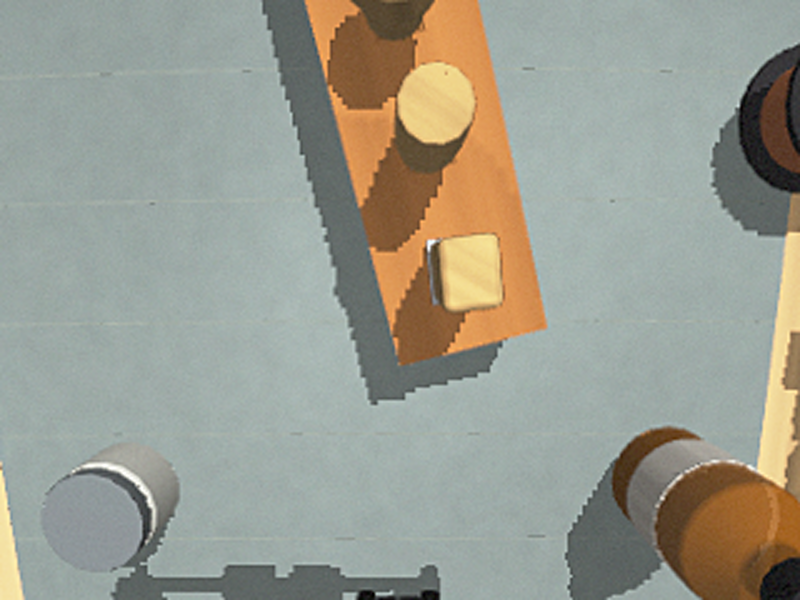

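```bash
cat > ptr.py <<'E'
from h import *
def ptr(fn,sh,yaw):
    g=cv2.cvtColor(cv2.imread('pics/%s.png'%fn),cv2.COLOR_BGR2GRAY); out=[]
    for a in np.arange(-48,16,1.5):
        v=[]
        for r in np.arange(.019,.033,.001):
            t=np.pi+np.radians(a)+yaw; p=proj(fn,[sh[0]+r*np.cos(t),sh[1]+r*np.sin(t),.09])
            v.append(cv2.getRectSubPix(g,(1,1),(float(p[0]),float(p[1])))[0,0])
        out.append((a,int(np.mean(v))))
    return out
E
python3 - <<'E'
from h import *
from ptr import ptr
k=lambda u,v:(160+u/2.5,v/2.5)
g=lambda u,v:(346+u/4.1667,174+v/4.1667)
P={'hub':(386,290,.092,0),'pivot':(470,290,.081,32),'shaft':(257,287,.09,-50),'rib':(127,290,.074,-99),'arrowtip':(594,224,.074,0),'fin':(632,272,.092,0),'fin0':(605,274,.092,0)}
W={}
for n,(u,v,z,x) in P.items(): W[n]=atz('w2',*k(u,v),z); print(n,W[n].round(4), (W[n]-W['hub']).round(4))
for n,p in [('hub',(200,153)),('pivot',(196,110)),('shaft',(198,222)),('fin',(188,40))]: 
    X,e=tri(('w2',*k(*P[n][:2])),('t0',*g(*p)));print('tri',n,X.round(4),np.round(e,4))
q=lambda c:[atz('w1',*k(*p),.155)[:2] for p in c]
c=np.array(q([(440,240),(500,234),(503,303),(446,310)]));print(c.round(4),c.mean(0))
print(cv2.minAreaRect((c*1000).astype('f')))
X,e=tri(('w1',*k(472,272)),('t0',224+(674-400)/4.1667,174+103/4.1667));print(X,e)
b=[atz('w1',*k(*p),.08)[:2].round(4) for p in [(305,0),(400,365),(547,326),(480,0)]];print(b)
print(ptr('w2',W['shaft'],0))
E
```

```text
hub [ 0.5568 -0.196   0.092 ] [0. 0. 0.]
pivot [ 0.588  -0.1964  0.081 ] [ 0.0313 -0.0004 -0.011 ]
shaft [ 0.5099 -0.1948  0.09  ] [-0.0469  0.0012 -0.002 ]
rib [ 0.4566 -0.196   0.074 ] [-1.002e-01  1.000e-04 -1.800e-02]
arrowtip [ 0.6348 -0.1723  0.074 ] [ 0.078   0.0237 -0.018 ]
fin [ 0.6453 -0.1894  0.092 ] [0.0886 0.0066 0.    ]
fin0 [ 0.6356 -0.1902  0.092 ] [0.0788 0.0058 0.    ]
tri hub [ 0.5548 -0.1975  0.1036] [0.0029 0.0029]
tri pivot [ 0.5841 -0.1953  0.113 ] [0.0011 0.0011]
tri shaft [ 0.5054 -0.1986  0.0742] [0.0036 0.0036]
tri fin [ 0.6316 -0.1878  0.1365] [0.0012 0.0012]
[[0.5758 0.1278]
 [0.5948 0.1296]
 [0.5964 0.1082]
 [0.578  0.106 ]] [0.58627641 0.11791865]
((586.4095458984375, 117.85818481445312), (19.059293746948242, 21.88335609436035), 5.73472261428833)
[0.5898605 0.1171195 0.0969553] [0.0016706568872824322, 0.001670656887282489]
[array([0.5273, 0.2184]), array([0.5633, 0.0783]), array([0.6252, 0.0946]), array([0.5942, 0.2181])]
[(np.float64(-48.0), 225), (np.float64(-46.5), 225), (np.float64(-45.0), 225), (np.float64(-43.5), 225), (np.float64(-42.0), 224), (n
[... 255 characters left out ...]
), (np.float64(-25.5), 78), (np.float64(-24.0), 79), (np.float64(-22.5), 81), (np.float64(-21.0), 82), (np.float64(-19.5), 83), (np.float64(-18.0), 90), (np.float64(-16.5), 100), (np.float64(-15.0), 109), (np.float64(-13.5), 117), (np.float64(-12.0), 126), (np.float64(-10.5), 131), (np.float64(-9.0), 132), (np.float64(-7.5), 131), (np.float64(-6.0), 128), (np.float64(-4.5), 148), (np.float64(-3.0), 166), (np.float64(-1.5), 184), (np.float64(0.0), 228), (np.float64(1.5), 224), (np.float64(3.0), 222), (np.float64(4.5), 224), (np.float64(6.0), 225), (np.float64(7.5), 225), (np.float64(9.0), 226), (np.float64(10.5), 226), (np.float64(12.0), 225), (np.float64(13.5), 224), (np.float64(15.0), 223)]
```

```bash
python3 nudge.py '[[0.013,0.0213,0.03,0],[0.013,0.0213,0.03,0],[0.013,0.0213,0.03,0],[0.013,0.0213,0.03,0],[0,0,0,0],[0,0,0.009,0],[0,0,0.008,0],[0,0,0,0]]'
python3 nudge.py '[[0.008,0,0,0],[0.006,0,0,0],[0.006,0,0,0],[0.006,0,0,0],[0.006,-0.001,0,0],[0.006,-0.001,0,0],[0.006,-0.003,0,0],[0.006,-0.004,0,0],[0,0,0,0]]'
python3 -c "
from h import *
shot('wrist','w3');need([.624,-.146,.083],[1,0])"
```

```text
time: 4.08
position: [0.6444, -0.2158, 0.0833]
tool_rot: [0.707, 0.707, -0.0, -0.001]
ft_force: [-1.2, 0.5, 0.7]
grip_width: 0.0005
grip_force: 0.0
time: 4.83
position: [0.6352, -0.1648, 0.0834]
tool_rot: [0.707, 0.707, -0.0, -0.001]
ft_force: [0.1, -0.5, 0.8]
grip_width: 0.0002
grip_force: 0.0
turn 0.001 shift after turn [ 0.0195 -0.0117  0.0005] rows 0.6 tilt [-0.0012  0.001  -1.    ] q6 -0.43 t 4.8833
```

```bash
python3 nudge.py '[[0.006,-0.004,0,0],[0.006,-0.004,0,0],[0.006,-0.004,0,0],[0.006,-0.004,0,0],[0,0,0,0],[0,0,0,0],[0,0.003,0,0],[0,0,-0.03,0],[0,0,-0.04,0],[0,0,-0.04,0],[0,0,-0.04,0]]'
python3 nudge.py '[[0.033,-0.0045,0,0],[0.033,-0.0045,0,0],[0.033,-0.0045,0,0.024],[0.033,-0.0045,0,0.024],[0.033,-0.0045,0,0.024],[0.032,-0.0045,0,0.024],[0.032,-0.0045,0,0],[0.032,-0.0045,0,0],[0,0,0.01,0],[0,0,0,0]]' 0.05
python3 -c "
from h import *
shot('wrist','w4');need([.585,.116,.2],[.995,.1]);crop('w4',220,100,200,150,4,'c4');print(proj('w4',[.5848,.116,.155]))"
```

```text
time: 5.8
position: [0.6235, -0.1429, 0.2349]
tool_rot: [0.707, 0.707, -0.0, -0.0]
ft_force: [0.6, 0.7, -0.5]
grip_width: -0.0
grip_force: 0.0
time: 6.63
position: [0.5973, 0.1208, 0.2221]
tool_rot: [0.739, 0.674, -0.001, -0.001]
ft_force: [-0.4, -0.1, 0.1]
grip_width: 0.0489
grip_force: 0.0
turn -0.195 shift after turn [-0.0022 -0.0129  0.0226] rows 0.7 tilt [-2.3e-03 -7.0e-04 -1.0e+00] q6 0.11 t 6.6833
[302.50368556 222.42224474]
```

View pics/c4.png

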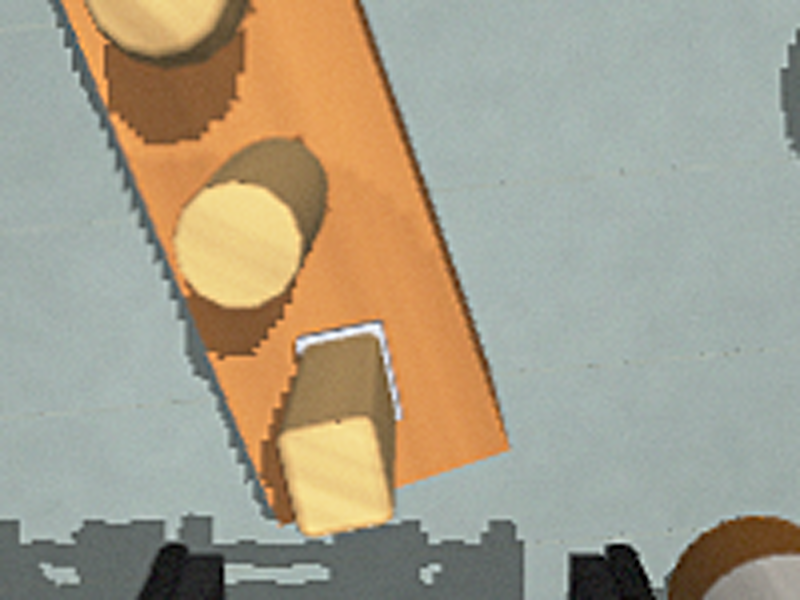

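Run:
```python
from h import *
X,e=tri(('w1',348.8,108.8),('w4',304.75,218.75));print(X,e)
c=np.array([atz('w4',220+u/4,100+v/4,.155)[:2] for u,v in [(280,432),(378,415),(394,517),(304,535)]]);print(c.mean(0),cv2.minAreaRect((c*1000).astype('f')))
need([X[0],X[1],.2],[np.cos(.095),np.sin(.095)])
```

```text
[0.58654883 0.11784925 0.15204348] [9.899170619499383e-05, 9.899170619491223e-05]
[0.58687854 0.11881247] ((587.1315307617188, 118.7657470703125), (19.336273193359375, 22.084121704101562), 5.5858306884765625)
turn -0.19 shift after turn [-0.0006 -0.0112  0.0226] rows 0.6 tilt [-2.3e-03 -7.0e-04 -1.0e+00] q6 0.11 t 6.6833
```

```bash
python3 nudge.py '[[0,0,0,-0.095],[0,0,0,-0.095],[0,-0.0112,0,0],[0,0,0.03,0],[0,0,0.03,0],[0,0,0.03,0],[0,0,0.027,0],[0,0,0,0],[0,0,0,0]]'
python3 nudge.py '[[0,0,0,0],[0,0,0,0],[0,0,0,0],[0,0,0,0],[0,0,0,0],[0,0,0,0],[0,0,0,0]]' 0.0 40
python3 nudge.py '[[0,0,-0.02,0],[0,0,-0.03,0],[0,0,-0.03,0],[0,0,-0.03,0],[0,0,0,0]]'
python3 -c "
from h import *
need([.57,.118,.2],[1,0])"
```

```text
time: 7.43
position: [0.5867, 0.1167, 0.1055]
tool_rot: [0.674, 0.739, -0.001, -0.001]
ft_force: [-0.1, -1.0, 0.2]
grip_width: 0.05
grip_force: 0.0
time: 8.02
position: [0.5873, 0.1183, 0.1073]
tool_rot: [0.673, 0.74, 0.0, 0.0]
ft_force: [-2.2, -0.5, 4.3]
grip_width: 0.0199
grip_force: 40.0
time: 8.43
position: [0.5912, 0.1186, 0.2228]
tool_rot: [0.673, 0.74, 0.004, 0.005]
ft_force: [0.5, 0.6, -0.2]
grip_width: 0.0197
grip_force: 40.0
turn 0.094 shift after turn [-0.0006 -0.0215  0.0225] rows 0.8 tilt [ 1.270e-02  3.000e-04 -9.999e-01] q6 -0.08 t 8.4333
```

```bash
python3 nudge.py '[[0,0,-0.035,0.047],[0,0,0,0.047],[-0.035,0.0032,0,0],[-0.035,0.0032,0,0],[-0.035,0.0032,0,0],[-0.035,0.0032,0,0],[-0.035,0.0032,0,0],[-0.035,0.0032,0,0],[-0.035,0.0032,0,0],[-0.035,0.0032,0,0],[-0.035,0.0032,0,0],[0,0,0.03,0],[0,0,0.025,0],[0,0,0,0],[0,0,0,0],[0,0,0,0]]'
python3 -c "
from h import *
shot('wrist','w5');need([.62,-.196,.1965],[1,0]);print(proj('w5',[.6268,-.196,.072]),proj('w5',[.6198,-.196,.1]),proj('w5',[.5568,-.196,.092]));crop('w5',210,110,240,180,3.33,'c5');crop('w3',210,0,240,180,3.33,'c3')"
```

```text
time: 9.77
position: [0.6165, -0.1965, 0.1971]
tool_rot: [0.707, 0.707, 0.0, 0.0]
ft_force: [1.0, 0.6, -0.1]
grip_width: 0.0199
grip_force: 40.0
turn 0.001 shift after turn [0.0007 0.003  0.0015] rows 0.1 tilt [ 0.0024 -0.0013 -1.    ] q6 -0.48 t 9.8167
[328.32702024 193.720586  ] [321.25542584 202.72682177] [251.07043943 199.93169879]
```

View pics/c5.png

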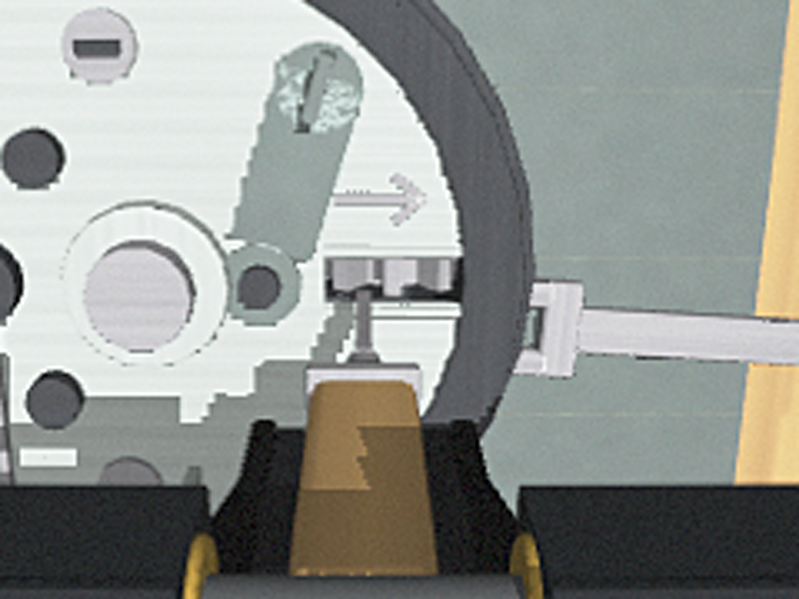

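Run:
```python
from h import *
for z in (.092,.0955,.099): print(z,atz('w5',210+364/3.33,110+290/3.33,z), 'left/right',atz('w5',210+357/3.33,110+290/3.33,z)[0],atz('w5',210+371/3.33,110+290/3.33,z)[0])
print(proj('w5',[.6165,-.192,.0955]))
# slot corners at z .072
for u,v in [(325,257),(462,257),(325,301),(462,301)]: print(atz('w5',210+u/3.33,110+v/3.33,.072))
print('shoulder z.175',[atz('w5',210+u/3.33,110+366/3.33,.1755) for u in (307,421)])
from ptr import ptr
```

```text
0.092 [ 0.618118   -0.19329489  0.092     ] left/right 0.6162397301552458 0.6199962941548534
0.0955 [ 0.61810847 -0.19223098  0.0955    ] left/right 0.6162548013718405 0.6199621533841408
0.099 [ 0.61809893 -0.19116707  0.099     ] left/right 0.6162698725884352 0.6199280126134283
[317.48518177 196.83517253]
[ 0.60701997 -0.18953142  0.072     ]
[ 0.64616437 -0.18949632  0.072     ]
[ 0.60689106 -0.20270897  0.072     ]
[ 0.64655441 -0.20268116  0.072     ]
shoulder z.175 [array([ 0.60714573, -0.18292236,  0.1755    ]), array([ 0.62867936, -0.18290855,  0.1755    ])]
```

```bash
python3 nudge.py '[[0.0005,0.0016,0.01,0],[0,0,0.01,0],[0,0,0.004,0],[0,0,0.004,0],[0,0,0.003,0],[0,0,0.003,0],[0,0,0,0]]'
```

```text
time: 10.4
position: [0.6175, -0.1962, 0.162]
tool_rot: [0.707, 0.707, -0.0, -0.0]
ft_force: [0.5, 1.0, -1.4]
grip_width: 0.0199
grip_force: 40.0
```

```bash
python3 nudge.py '[[0,0.0025,0,0],[0,0.002,0,0],[0,0.002,0,0]]'
python3 nudge.py '[[0,0.002,0,0],[0,0.002,0,0],[0,0.002,0,0],[0,0,0,0]]'
python3 nudge.py '[[0,0,-0.006,0],[0,0,-0.008,0],[0,0,0,0]]'
cat > look.py <<'E'
import sys
from h import *
from ptr import ptr
fn=sys.argv[1]; shot('wrist',fn)
L=ptr(fn,[.5068,-.196],0); print(' '.join('%d:%d'%(a,v) for a,v in L if v<150), proj(fn,[.5068,-.196,.09]).round())
E
python3 look.py w6
```

```text
time: 10.65
position: [0.6221, -0.1961, 0.1625]
tool_rot: [0.707, 0.707, -0.002, -0.002]
ft_force: [-5.3, -0.9, 1.7]
grip_width: 0.0197
grip_force: 40.0
time: 10.98
position: [0.6321, -0.1965, 0.163]
tool_rot: [0.707, 0.707, 0.001, 0.002]
ft_force: [-0.3, -0.2, -1.0]
grip_width: 0.0201
grip_force: 40.0
time: 11.23
position: [0.6318, -0.1969, 0.179]
tool_rot: [0.707, 0.707, 0.001, 0.002]
ft_force: [0.9, 0.4, -0.4]
grip_width: 0.02
grip_force: 40.0
-30:133 -28:117 -27:99 -25:82 -24:80 -22:87 -21:90 -19:89 -18:89 -16:89 -15:90 -13:102 -12:122 -10:128 -9:140 [171. 205.]
```

```bash
cat >> h.py <<'E'
def rect(fn,x0,x1,y0,y1,z,s=3800):
    # image right = -y world, up = +x ; here: right=+x, up=+y
    im=cv2.imread('pics/%s.png'%fn)
    src=np.float32([proj(fn,[x,y,z]) for x,y in [(x0,y1),(x1,y1),(x1,y0),(x0,y0)]])
    w,h=int((x1-x0)*s),int((y1-y0)*s)
    return cv2.warpPerspective(im,cv2.getPerspectiveTransform(src,np.float32([(0,0),(w,0),(w,h),(0,h)])),(w,h),flags=cv2.INTER_CUBIC)
E
python3 - <<'E'
from h import *
P=np.hstack([rect(f,.4468,.5168,-.226,-.156,.09) for f in ('w2','w5','w6')])
S=np.hstack([rect(f,.5968,.6568,-.211,-.181,.0685,6600) for f in ('w5','w6')])
S=cv2.resize(S,(P.shape[1],int(S.shape[0]*P.shape[1]/S.shape[1])))
cv2.imwrite('pics/cmp1.png',np.vstack([P,S])); print(P.shape,S.shape)
E
```

```text
(266, 798, 3) (199, 798, 3)
```

View pics/cmp1.png

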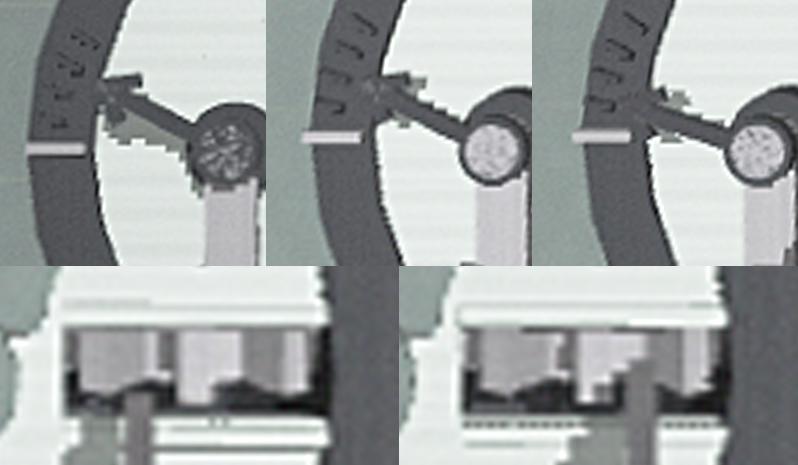

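```bash
python3 nudge.py '[[0.0006,-0.007,0,0],[0,-0.007,0,0],[0,0,0,0],[0,0,0.006,0],[0,0,0.005,0],[0,0,0.003,0],[0,0,0.002,0],[0,0,0,0]]'
python3 nudge.py '[[0,0.0025,0,0],[0,0.002,0,0],[0,0.002,0,0]]'
python3 nudge.py '[[0,0.002,0,0],[0,0.002,0,0],[0,0.002,0,0],[0,0,0,0]]'
python3 nudge.py '[[0,0,-0.006,0],[0,0,-0.008,0],[0,0,0,0]]'
python3 look.py w7
```

```text
time: 11.95
position: [0.6175, -0.196, 0.1605]
tool_rot: [0.707, 0.707, 0.001, 0.001]
ft_force: [2.0, -0.2, -0.8]
grip_width: 0.0201
grip_force: 40.0
time: 12.2
position: [0.6207, -0.1954, 0.1601]
tool_rot: [0.707, 0.707, -0.002, -0.002]
ft_force: [-3.7, -0.6, 2.4]
grip_width: 0.0202
grip_force: 40.0
time: 12.53
position: [0.6291, -0.1955, 0.1607]
tool_rot: [0.707, 0.707, 0.0, 0.0]
ft_force: [0.3, -0.2, -0.3]
grip_width: 0.0198
grip_force: 40.0
time: 12.78
position: [0.63, -0.1962, 0.1765]
tool_rot: [0.707, 0.707, 0.001, 0.002]
ft_force: [0.5, -0.2, -1.0]
grip_width: 0.0198
grip_force: 40.0
-22:144 -21:141 -19:127 -18:109 -16:86 -15:82 -13:87 -12:90 -10:90 -9:89 -7:89 -6:89 -4:101 -3:124 -1:134 0:141 1:147 [172. 207.]
```

```bash
python3 nudge.py '[[0,-0.006,0,0],[0,-0.0065,0,0],[0,0,0,0],[0,0,0.006,0],[0,0,0.005,0],[0,0,0.003,0],[0,0,0,0]]'
python3 nudge.py '[[0,0.0025,0,0],[0,0.002,0,0],[0,0.002,0,0]]'
python3 nudge.py '[[0,0.002,0,0],[0,0.002,0,0],[0,0.002,0,0],[0,0,0,0]]'
python3 nudge.py '[[0,0,-0.006,0],[0,0,-0.008,0],[0,0,0,0]]'
python3 look.py w8
python3 - <<'E'
from h import *
P=np.hstack([rect(f,.4468,.5168,-.226,-.156,.09) for f in ('w6','w7','w8')])
S=np.hstack([rect(f,.5968,.6568,-.211,-.181,.0685,6600) for f in ('w7','w8')])
S=cv2.resize(S,(P.shape[1],int(S.shape[0]*P.shape[1]/S.shape[1])))
cv2.imwrite('pics/cmp2.png',np.vstack([P,S]))
E
```

```text
time: 13.42
position: [0.6176, -0.196, 0.1602]
tool_rot: [0.707, 0.707, 0.001, 0.001]
ft_force: [2.0, 0.2, 0.2]
grip_width: 0.02
grip_force: 40.0
time: 13.67
position: [0.6208, -0.1954, 0.1601]
tool_rot: [0.707, 0.707, -0.002, -0.002]
ft_force: [-3.6, -0.7, 2.8]
grip_width: 0.0196
grip_force: 40.0
time: 14.0
position: [0.6292, -0.1956, 0.1607]
tool_rot: [0.707, 0.707, 0.001, 0.0]
ft_force: [-0.1, 0.8, -0.8]
grip_width: 0.0197
grip_force: 40.0
time: 14.25
position: [0.63, -0.1961, 0.1765]
tool_rot: [0.707, 0.707, 0.001, 0.002]
ft_force: [0.4, -0.7, -0.7]
grip_width: 0.0197
grip_force: 40.0
-13:140 -10:140 -9:107 -7:76 -6:84 -4:95 -3:89 -1:89 0:88 1:90 3:93 4:97 6:107 7:114 9:131 [172. 207.]
```

View pics/cmp2.png

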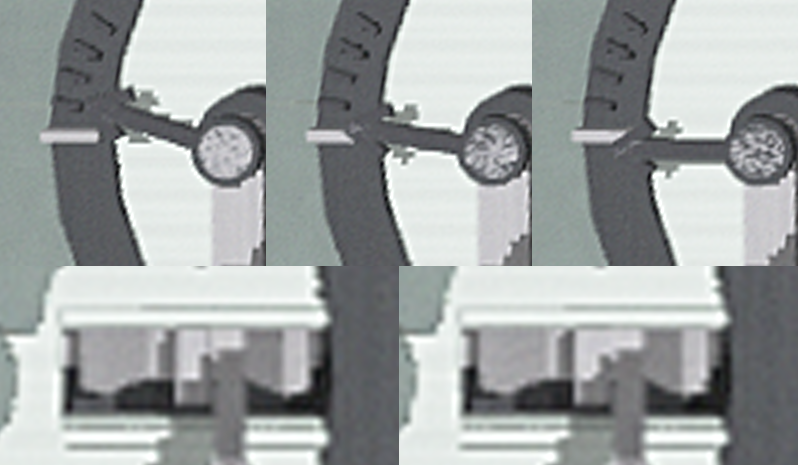

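```bash
python3 nudge.py '[[0,0,-0.035,0],[0,0,-0.035,0],[0,-0.014,-0.015,0],[0,-0.015,0,0],[0,-0.015,0,0],[0.035,0,0,0],[0.035,0,0,0],[0.035,0,0,0],[0.035,0,0,0],[0.035,0,0,0],[0.035,0,0,0],[0.035,0,0,0],[0.035,0,0,0],[0.034,0,0,0],[0,0,0,-0.047],[0,0,0,-0.047],[0,0,0,0],[0,0,0,0]]'
python3 -c "
from h import *
shot('wrist','w9');need([.5873,.1183,.2],[np.cos(.094),np.sin(.094)])"
```

```text
time: 15.8
position: [0.5844, 0.1185, 0.2595]
tool_rot: [0.673, 0.739, -0.0, -0.0]
ft_force: [-0.6, -0.0, -1.4]
grip_width: 0.0198
grip_force: 40.0
turn -0.001 shift after turn [-0.0002  0.0028  0.0595] rows 1.5 tilt [-1.e-04  0.e+00 -1.e+00] q6 -0.08 t 15.85
```

```bash
python3 nudge.py '[[0,0.001,0.03,0],[0,0,0.03,0],[0,0,0.015,0],[0,0,0.01,0],[0,0,0.01,0],[0,0,0,0]]'
python3 nudge.py '[[0,0,0.015,0],[0,0,0.015,0],[0,0,0.012,0],[0,0,0.006,0],[0,0,0.004,0],[0,0,0,0]]'
```

```text
time: 16.35
position: [0.5849, 0.118, 0.163]
tool_rot: [0.674, 0.739, -0.001, -0.001]
ft_force: [-0.4, -0.1, -1.3]
grip_width: 0.02
grip_force: 40.0
time: 16.85
position: [0.5859, 0.1184, 0.1126]
tool_rot: [0.673, 0.739, 0.0, 0.0]
ft_force: [-1.0, -0.0, -0.8]
grip_width: 0.0197
grip_force: 40.0
```

```bash
python3 nudge.py '[[0,0,0.002,0],[0,0,0.001,0],[0,0,0,0]]'
python3 nudge.py '[[0,0,0.001,0],[0,0,0.001,0],[0,0,0,0]]'
```

```text
time: 17.1
position: [0.586, 0.1185, 0.1101]
tool_rot: [0.673, 0.74, 0.0, 0.0]
ft_force: [0.7, 0.4, -0.7]
grip_width: 0.0198
grip_force: 40.0
time: 17.35
position: [0.5855, 0.1185, 0.1076]
tool_rot: [0.673, 0.74, 0.0, 0.0]
ft_force: [1.3, -0.2, -1.0]
grip_width: 0.0198
grip_force: 40.0
```

```bash
python3 nudge.py '[[0,0,0,0],[0,0,0,0],[0,0,0,0],[0,0,0,0],[0,0,0,0],[0,0,-0.015,0],[0,0,-0.03,0],[0,0,-0.035,0],[0,0,-0.035,0],[0,0,0,0]]' 0.05
python3 - <<'E'
from h import *
F=atz('w5',210+318/3.33,110+88/3.33,.092);p=np.array([.5888,-.196]);d=F[:2]-p;print(F,np.hypot(*d),np.arctan2(d[1],d[0]))
c=shot('wrist','w10'); crop('w10',180,80,280,210,2.85,'c10')
need([.565,-.125,.22],[1,0])
E
```

```text
time: 18.18
position: [0.5903, 0.1187, 0.2301]
tool_rot: [0.673, 0.74, 0.005, 0.005]
ft_force: [0.5, -0.1, 0.4]
grip_width: 0.0495
grip_force: 0.0
[ 0.60638128 -0.13977342  0.092     ] 0.058911197045310795 1.267741810307015
turn 0.094 shift after turn [-0.2436 -0.0236  0.0068] rows 6.1 tilt [ 1.010e-02  2.000e-04 -9.999e-01] q6 -0.08 t 18.2333
```

View pics/c10.png

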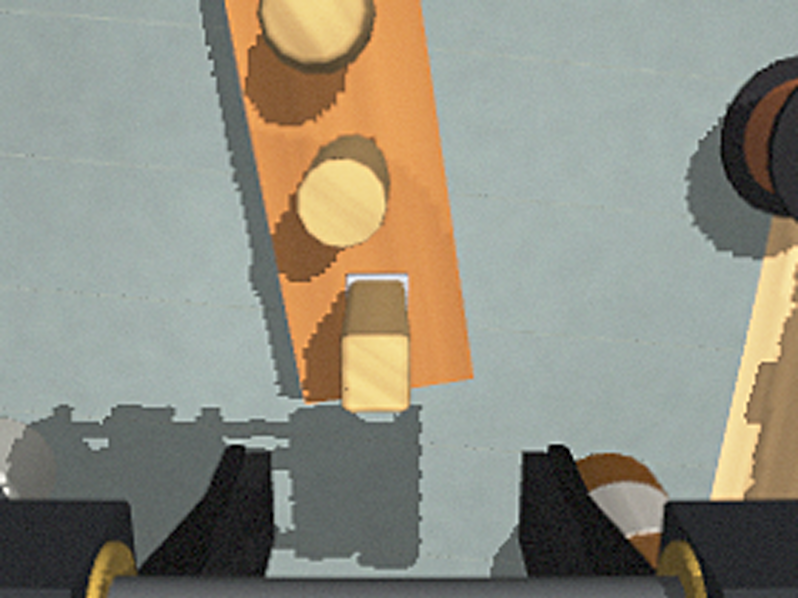

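```bash
python3 nudge.py '[[0,0,0,0.047],[0,0,0,0.047],[-0.035,-0.002,0,0],[-0.035,-0.002,0,0],[-0.035,-0.002,0,0],[-0.035,-0.002,0,0],[-0.035,-0.002,0,0],[-0.035,-0.002,0,0],[-0.035,-0.002,0,0],[0,0,0.03,0],[0,0,0.035,0],[0,0,0.035,0],[0,0,0.03,0],[0,0,0,0]]' 0.0 10
python3 -c "
from h import *
need([.572,-.128,.083],[1,0]);print(proj('w10',[.586,.118,.155]),180+375/2.85,80+372/2.85)"
```

```text
time: 19.4
position: [0.5659, -0.1246, 0.0856]
tool_rot: [0.707, 0.707, -0.003, -0.007]
ft_force: [-0.7, 0.4, -0.6]
grip_width: 0.0006
grip_force: 0.0
turn -0.001 shift after turn [-0.0034  0.0061  0.0025] rows 0.2 tilt [-0.0142  0.006  -0.9999] q6 -0.41 t 19.4
[310.5915957 212.0585325] 311.57894736842104 210.52631578947367
```

```bash
python3 nudge.py '[[0,0,0,0],[0,0,0,0],[0,0,0,0]]'
```

```text
time: 19.65
position: [0.573, -0.127, 0.0944]
tool_rot: [0.707, 0.707, 0.001, 0.002]
ft_force: [0.3, 0.6, -0.2]
grip_width: 0.0004
grip_force: 0.0
```

```bash
python3 nudge.py '[[0,0,0.011,0],[0,0,0,0],[-0.003,0.008,0,0],[-0.004,0.007,0,0],[-0.002,0.007,0,0],[-0.001,0.007,0,0],[-0.001,0.006,0,0],[-0.006,0.008,0,0],[-0.005,0.006,0,0],[-0.005,0.006,0,0],[-0.006,0.005,0,0],[-0.006,0.004,0,0],[-0.005,0.003,0,0],[0,0,0,0],[0,0,0,0]]'
```

```text
time: 20.9
position: [0.6389, -0.1712, 0.0816]
tool_rot: [0.707, 0.707, 0.0, 0.0]
ft_force: [0.4, -0.5, 0.5]
grip_width: 0.0006
grip_force: 0.0
```

```bash
python3 nudge.py '[[-0.004,0.001,0,0],[-0.003,0.001,0,0],[-0.003,0.001,0,0],[0,0,0,0]]'
python3 nudge.py '[[-0.0015,0,0,0],[-0.0015,0,0,0],[0,0,0,0]]'
python3 nudge.py '[[-0.001,0,0,0],[-0.001,0,0,0],[0,0,0,0]]'
```

```text
time: 21.23
position: [0.6418, -0.1812, 0.0816]
tool_rot: [0.707, 0.707, 0.0, 0.0]
ft_force: [0.5, -0.2, -0.5]
grip_width: 0.0003
grip_force: 0.0
time: 21.48
position: [0.6418, -0.1839, 0.0817]
tool_rot: [0.707, 0.707, 0.0, 0.0]
ft_force: [-0.3, 0.4, 0.5]
grip_width: 0.0006
grip_force: 0.0
time: 21.73
position: [0.6416, -0.1846, 0.0816]
tool_rot: [0.707, 0.707, 0.001, -0.001]
ft_force: [0.9, 3.2, 0.6]
grip_width: 0.0007
grip_force: 1.8
```

```bash
python3 nudge.py '[[-0.001,0,0,0],[0,0,0,0]]'
python3 nudge.py '[[0.006,0,0,0],[0.006,0,0,0],[0,0,-0.03,0],[0,0,-0.04,0],[0,-0.015,-0.03,0],[-0.03,-0.03,0,0],[-0.03,-0.03,0,0],[-0.03,0,0,0],[0,0,0,0],[0,0,0,0],[0,0,0,0]]'
python3 - <<'E'
from h import *
shot('wrist','w11')
P=rect('w11',.4468,.5168,-.226,-.156,.09,4000);S=rect('w11',.565,.675,-.236,-.166,.08,4000)
shot('scene','s1');a=cv2.imread('pics/s1.png')[196:268,316:412];b=cv2.imread('pics/s0.png')[196:268,316:412]
f=lambda i:cv2.resize(i,(360,270),interpolation=cv2.INTER_CUBIC)
B=np.hstack([f(b),f(a)]);cv2.imwrite('pics/fin.png',np.vstack([np.hstack([P,S]),B]))
print(P.shape,S.shape,cal('w11')['xyz'])
E
```

```text
time: 21.9
position: [0.6416, -0.1847, 0.0816]
tool_rot: [0.707, 0.707, 0.001, -0.001]
ft_force: [1.3, 4.6, 2.4]
grip_width: 0.0005
grip_force: 3.0
time: 22.82
position: [0.5676, -0.2633, 0.1815]
tool_rot: [0.707, 0.707, -0.0, -0.0]
ft_force: [0.3, -0.3, 0.6]
grip_width: 0.0004
grip_force: 0.0Traceback (most recent call last):
  File "<stdin>", line 6, in <module>
    return _nx.concatenate(arrs, 1, dtype=dtype, casting=casting)
           ~~~~~~~~~~~~~~~^^^^^^^^^^^^^^^^^^^^^^^^^^^^^^^^^^^^^^^
ValueError: all the input array dimensions except for the concatenation axis must match exactly, but along dimension 0, the array at index 0 has size 280 and the array at index 1 has size 279
```

Run:
```python
from h import *
from ptr import ptr
print([(float(a),v) for a,v in ptr('w11',[.5068,-.196],0) if v<150])
im=cv2.imread('pics/w11.png').astype(int)
for x in (.605,.615,.625,.635):
    L=[]
    for y in np.arange(-.216,-.176,.001):
        p=proj('w11',[x,y,.077]);L.append(im[int(round(p[1])),int(round(p[0]))].sum()//3)
    on=[i for i,v in enumerate(L) if v<190]; print(x,'edges',round(-.216+on[0]*.001,3),round(-.216+on[-1]*.001,3))
a=cv2.imread('pics/s1.png');b=cv2.imread('pics/s0.png')
d=cv2.absdiff(cv2.GaussianBlur(a,(5,5),0),cv2.GaussianBlur(b,(5,5),0)).max(2)[190:270,316:412]
print('block diff',(d>25).sum(), np.argwhere(d>25)[:,::-1].mean(0)+[316,190] if (d>25).any() else '')
# spoon region best shift
T=b[196:225,332:352];r=cv2.matchTemplate(a[186:235,322:362],T,cv2.TM_CCOEFF_NORMED);print(cv2.minMaxLoc(r)[1:4:2], 'expect (10,10)')
```

```text
[(-7.5, 139), (-6.0, 102), (-4.5, 83), (-3.0, 82), (-1.5, 83), (0.0, 84), (1.5, 84), (3.0, 88), (4.5, 97), (6.0, 115), (7.5, 119), (9.0, 116), (10.5, 118), (12.0, 123), (13.5, 128), (15.0, 133)]
0.605 edges -0.208 -0.185
0.615 edges -0.208 -0.185
0.625 edges -0.208 -0.177
0.635 edges -0.208 -0.185
block diff 0 
(0.9795634150505066, (10, 10)) expect (10,10)
```

```bash
python3 -c "
from rig import robot
print(robot.hand_in())"
```

```text
the job is handed in; nothing more can be done
None
```

I handed the job in at about 23 s of the 67 s allowed: by my final camera checks the star wheel is three teeth up with the pointer at the index rib, the cover is shut against its stop and the spoon stands in its original hole; no verdict came back.

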